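# Load the slide tray under the scan head and start the scan

### The job

Pick up the blue slide tray and set it down flat on the grey loading deck of the slide scanner, in line with the tunnel under the scan head, and let go of it. Then push it from behind through the tunnel until it is fully home against the black end stop, and only then press the green button on top of the scan head all the way down and release it. Leave the jar, the bottle and the tape roll where they are.

Things in the scene. Friction and masses are not known exactly. Their poses are not given: they have to be found in the camera images.
- slide_tray: Loose low blue tray holding two glass slides (all one piece), 56 mm wide (own x), 120 mm long (own y), 14 mm high, 0.12 kg or so. Origin: centre of its underside. Sides straight and solid over the full 14 mm. Either end may lead into the scanner. It starts flat on the bench, to the robot's left.
- scanner: Fixed low slide scanner at the robot's right, turned up to 0.22 rad. Origin at bench level under the middle of the tunnel's entrance, z up. The tray goes in along own -y (roughly to the robot's right). Grey base plate 120 mm wide (own x), y = -85 to +160 mm, its top (the deck) at z = 10 mm. White scan head: a bridge 120 mm wide, y = 0 to -60 mm, top at z = 62 mm.
- tunnel_mouth (a point): Middle of the tunnel's entrance, on the deck (scanner x = 0, y = 0, z = 10 mm; same axes). The tunnel is straight, 60 mm wide and 18 mm high. Two fixed aluminium guide cheeks, 12 mm high, stand on the deck before it and narrow from 86 mm apart at y = +30 mm to 60 mm at y = 0. The clear loading deck is y = +30 to +160 mm.
- end_stop (a point): Middle of the foot of the face of the black end stop, on the deck behind the head (scanner x = 0, y = -65, z = 10 mm); the stop is fixed, rigid, 14 mm high. When the tray is fully home its leading end touches this face, its centre is at scanner y = -5 mm and its rear 55 mm still stands out in front of the head.
- scan_button_top (a point): Centre of the top of the round green push button (28 mm across, in a black housing) on top of the scan head, at x = 0, y = -30 mm of the scanner. It is pressed straight down.
- scan_button (a joint): Travel of the green button, m: 0 released, 0.006 fully down; a spring pushes it back, fully down takes 5 N.
- cream_jar: White screw-lid jar, 77 mm across, 91 mm high, loose; origin at the centre of its underside. Leave alone.
- hdpe_bottle: White plastic bottle, 50 mm across, 124 mm high, loose; origin at the centre of its underside. Leave alone.
- tape_roll: Yellow tape roll lying flat, 70 mm across, 19 mm high, loose; origin at the centre of its underside. Leave alone. (A balance about 80 mm high carrying a box of vials, top at about 145 mm, stands between tray and scanner and is fixed.)
Things that resemble listed ones, but are neither listed nor needed, are in the scene too. Of the things shaped like the slide_tray, the blue one is meant.

How it is judged:
By the outcome, as a careful person would: the job done as asked, in the order asked, and still so for the second after the job is handed in, with the robot touching nothing.
It also fails if it takes over 61 s, if anything falls off the work surface, if the arm or the gripper's body presses on something with over 40 N, if the wrist force passes 120 N, or if a joint passes its speed limit or range.

### The arm

A 6-joint arm with a two-finger parallel gripper is mounted at the origin on a cart in front of the work surface, level with it; the furniture and walls round the work are solid. World frame = base frame: x ahead of the robot, y to its left, z up, the work surface at z = 0. Lengths are in m, angles in rad, forces in N, time in s.
With the tool pointing down it reaches from about 0.325 to 0.9 m from the base axis. Payload 3.5 kg.
Tool frame: the origin (TCP) lies between the finger pads; the fingertips stand 19 mm ahead of it and the grasp point (between the pads) is the TCP; z points along the fingers, y is the direction in which the jaws open and shut (so a half turn about z gives the same grasp; the last joint's range is limited). The gripper opens to 85 mm and grips with 20 to 120 N. Pads are 22 mm wide; open, the fingers measure 114 mm over their backs; the gripper's body (76 mm by 85 mm) begins 54 mm behind the grasp point. The pads swing forward as they close: fully open they stand 13 mm farther back than shut.
Start: joints at [-1.3, 0.276, -0.026, 1.268, 0, 1.467], TCP at [0.228, -0.582, 0.25] pointing down, gripper open.
Joint ranges: [-3.12, 3.12], [-0.85, 1.88], [-1.08, 1.24], [-1.95, 2.15], [-1.57, 1.53], [-3.14, 3.14]. Speed limits (rad/s): [2.57, 2.57, 3.14, 3.14, 3.14, 3.14].

### API

Orientations are given as a rotation vector (axis times angle).
In Python, from rig import r, imaging gives the robot as it stands.
- The arm moves only by the tool step_arm, never from a script. Its arguments are lists of equal length, an entry for each row: "dp": the shift along the world's x, y, z in mm, a list of three; "turn": the turn, a rotation vector about the world's x, y, z in rad, a list of three; "grip": the opening in per cent of the stroke, from 0 (shut) to 100 (fully open). A call has 1 to 20 rows; each row is the pose to reach, as a shift and turn from the pose commanded when the call began; what a row does not reach only later rows make up. A row lasts 1/12 s, in which the tool goes at most 41.7 mm and 7.16 degrees, less where a joint would pass 70% of its speed; a pose out of reach is approached as far as the arm can. A call with a gripper value outside its range is refused whole. The fingers move at their own pace and stop on an object; "grip_force" is the grip in N (left out, the last holds). Time passes only in rows, so rows that repeat a pose let the fingers close. It gives the time, the measured TCP pose, the force and the opening at its end, in the units of the state.
- r.sense(): the state, without advancing time (a new reading comes with each control period).
- imaging.grab_frame(name): name is "side" or "top" or "wrist"; returns a dict with "pixels" (480x640x3 uint8, red, green, blue), "fx", "fy", "cx", "cy" (pixels), "extrinsics" (4x4, takes a point from world to camera coordinates). Camera axes: x right, y down, z forward; pixel columns grow to the right and rows downward; lengths in m; the calibration is good to about 2 mm. A picture is of the moment at which its call begins. There is no depth.
- r.sign_off(): hands the job in, once; it reports no verdict.
The state is a dict: "time": time; "joint_positions": joint angles; "joint_velocities": joint speeds; "joint_efforts": joint torques, N m; "ee_pos": TCP position; "tool_rot": TCP orientation; "ft_force": force on the tool from outside, world axes, zero at the start; "moment": the same for the moment, N m; "gripper_width": opening from 0.0 (shut) to 1.0 (fully open).
Only numpy, scipy, OpenCV 4.12 (cv2) and the standard library are available. Lean on these libraries where they do the work, as an engineer would, in place of code of your own. Each camera call takes 0.05 s, during which the arm holds its last target.

## Working session

There is one attempt and no reset: what is moved stays moved. The work goes in short steps, Python scripts to look and compute and a tool call to move; the robot and the scene stay as the last step left them, time stands still between calls to the robot, and variables do not carry over. Pictures are saved under pics/ and viewed, and the job is handed in when it is done.

Besides the shell and the picture viewer there is one more tool, called after ">>>" as a command line: name --argument value ..., lists and objects as JSON in quotes. step_arm: Moves the arm, as the interface text tells. Its arguments: {"type":"object","properties":{"dp":{"type":"array"},"turn":{"type":"array"},"grip":{"type":"array"},"grip_force":{"type":"number"}},"required":["dp","turn","grip"]}

```bash
mkdir -p pics; ls; python3 - <<'E'
from rig import r, imaging
import cv2,pickle
s=r.sense(); print(s['time'],s['ee_pos'],s['tool_rot'],s['ft_force'],s['gripper_width'])
for n in("top","side","wrist"):
    f=imaging.grab_frame(n); cv2.imwrite(f"pics/{n}0.png",f["pixels"][:,:,::-1]); pickle.dump(f,open(f"pics/{n}0.pkl","wb"))
    print(n,f["fx"],f["cx"],f["cy"],f["extrinsics"].round(3).tolist() if hasattr(f["extrinsics"],'round') else f["extrinsics"])
E
```

```text
pics
0.0 [ 0.22799217 -0.58111354  0.24914035] [-3.08468159e+00 -5.83278378e-01  2.72397298e-04] [ 0.23589434  0.60037149 -0.09389265] 1.003916218711575
top 593.0889216471903 320.93971794765844 235.05636688929275 [[0.109, -0.994, 0.005, 0.017], [-0.973, -0.107, -0.202, 0.583], [0.201, 0.017, -0.979, 1.669], [0.0, 0.0, 0.0, 1.0]]
side 464.6219911832477 327.4642794612776 237.24466559421697 [[0.266, -0.964, 0.009, -0.086], [-0.53, -0.154, -0.834, 0.37], [0.805, 0.217, -0.552, 1.178], [0.0, 0.0, 0.0, 1.0]]
wrist 417.23715382669445 319.4964072022007 246.26456764063778 [[0.364, -0.931, -0.002, -0.623], [-0.891, -0.349, 0.29, -0.036], [-0.271, -0.104, -0.957, 0.378], [0.0, 0.0, 0.0, 1.0]]
```

View pics/top0.png

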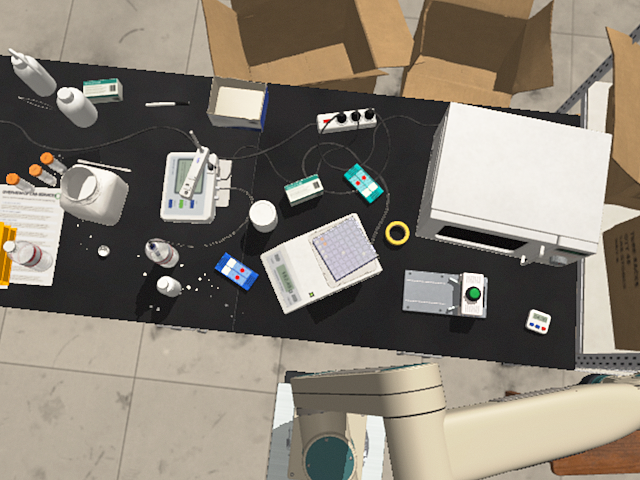

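View pics/side0.png

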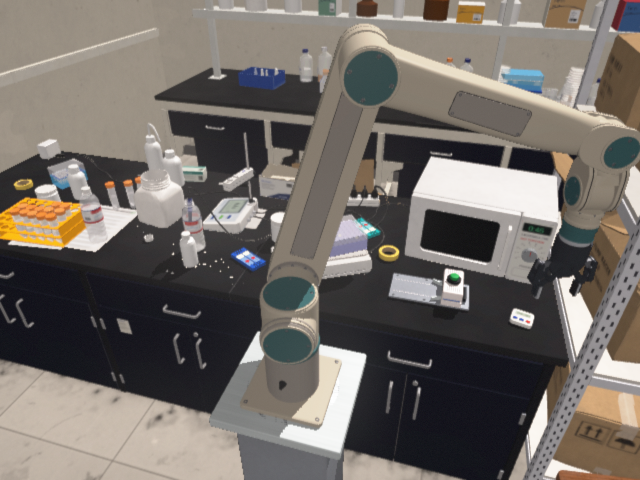

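View pics/wrist0.png

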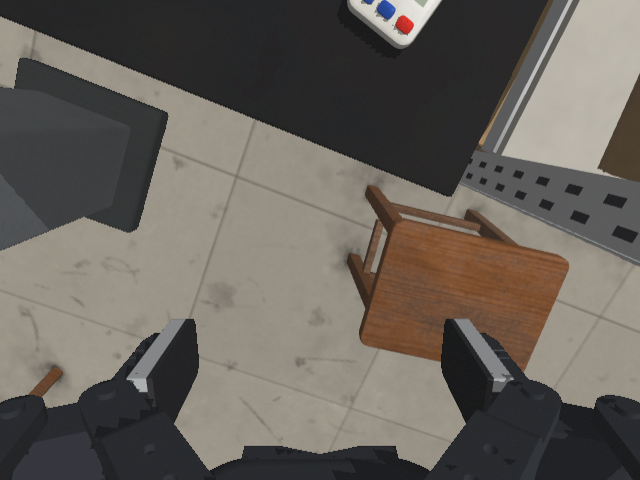

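The top view shows the blue tray at (237,271), the scanner at (445,293) with its green button at (474,294), the balance at (320,262), the jar at (263,216), the tape at (397,233) and the bottle at (168,287). The two teal trays are decoys. Next I'll measure.

```bash
cat > h.py <<'E'
import numpy as np,cv2,pickle
def ray(f,uv,z):
    E=np.array(f["extrinsics"]);R=E[:3,:3];t=E[:3,3];c=-R.T@t
    d=R.T@np.array([(uv[0]-f["cx"])/f["fx"],(uv[1]-f["cy"])/f["fy"],1.])
    return c+d*(z-c[2])/d[2]
def proj(f,p):
    E=np.array(f["extrinsics"]);q=E[:3,:3]@np.array(p)+E[:3,3]
    return np.array([f["fx"]*q[0]/q[2]+f["cx"],f["fy"]*q[1]/q[2]+f["cy"]])
def blob(m,near=None):
    n,l,s,c=cv2.connectedComponentsWithStats(m.astype(np.uint8))
    k=[i for i in range(1,n) if s[i,4]>15]
    return [(c[i].round(1).tolist(),int(s[i,4]),l==i) for i in k]
E
python3 - <<'E'
from h import *
for n in("top","side"):
    f=pickle.load(open(f"pics/{n}0.pkl","rb"));p=f["pixels"];h=cv2.cvtColor(p,cv2.COLOR_RGB2HSV)
    m=cv2.inRange(h,(105,120,60),(125,255,255))
    m=cv2.morphologyEx(m,cv2.MORPH_CLOSE,np.ones((5,5)))
    for c,a,b in blob(m>0):
        if a<150: continue
        cnt=np.argwhere(b)[:,::-1].astype(np.float32)
        print(n,c,a); 
        if n=='top': w=np.array([ray(f,q,0.013)[:2] for q in cnt],np.float32)
        else: w=np.array([ray(f,q,0.013)[:2] for q in cnt],np.float32)
        rc=cv2.minAreaRect(w*1000);print(rc,cv2.boxPoints(rc).round(1).tolist())
    g=cv2.inRange(h,(50,120,60),(75,255,255))
    for c,a,b in blob(g>0): print("green",n,c,a,ray(f,c,0.075))
    u,v=(445,293) if n=="top" else (432,290)
    cr=cv2.resize(p[v-45:v+45,u-60:u+60],None,fx=6,fy=6,interpolation=cv2.INTER_CUBIC)
    cv2.imwrite(f"pics/{n}_sc.png",cr[:,:,::-1])
    u,v=(237,271) if n=="top" else (248,258)
    cr=cv2.resize(p[v-30:v+30,u-40:u+40],None,fx=8,fy=8,interpolation=cv2.INTER_CUBIC)
    cv2.imwrite(f"pics/{n}_tr.png",cr[:,:,::-1])
E
```

```text
top [237.0, 271.7] 454
((452.2716369628906, 319.0578918457031), (123.36295318603516, 59.45352554321289), 62.15184783935547) [[397.20001220703125, 278.3999938964844], [449.70001220703125, 250.60000610351562], [507.3999938964844, 359.70001220703125], [454.79998779296875, 387.5]]
green top [474.0, 292.9] 93 [ 0.45606861 -0.36878184  0.075     ]
side [630.9, 17.8] 459
((7235.4697265625, -2462.988525390625), (208.32933044433594, 2894.65625), 76.1375503540039) [[5805.2998046875, -2217.39990234375], [8615.7001953125, -2910.89990234375], [8665.599609375, -2708.60009765625], [5855.2998046875, -2015.0999755859375]]
side [260.6, 78.3] 726
((2642.047119140625, 1174.70703125), (435.4757080078125, 501.0710144042969), 85.9639892578125) [[2376.800048828125, 975.0999755859375], [2876.60009765625, 939.9000244140625], [2907.300048828125, 1374.300048828125], [2407.5, 1409.5]]
side [248.5, 259.9] 271
((447.7440185546875, 319.552001953125), (134.6484375, 67.83643341064453), 62.185218811035156) [[386.29998779296875, 275.79998779296875], [446.29998779296875, 244.1999969482422], [509.20001220703125, 363.29998779296875], [449.20001220703125, 394.8999938964844]]
green side [453.9, 276.8] 52 [ 0.45740232 -0.36441425  0.075     ]
```

View pics/top_sc.png

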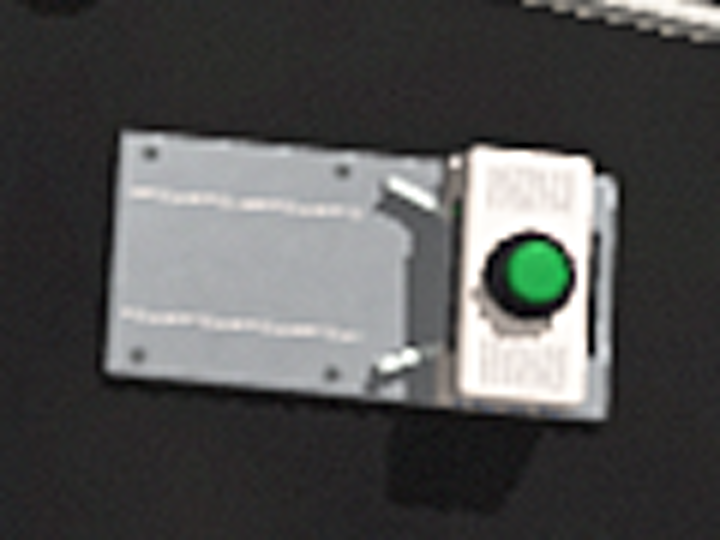

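View pics/top_tr.png

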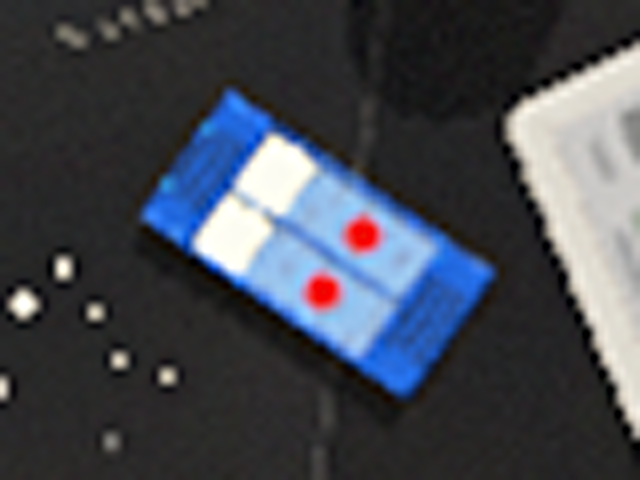

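View pics/side_sc.png

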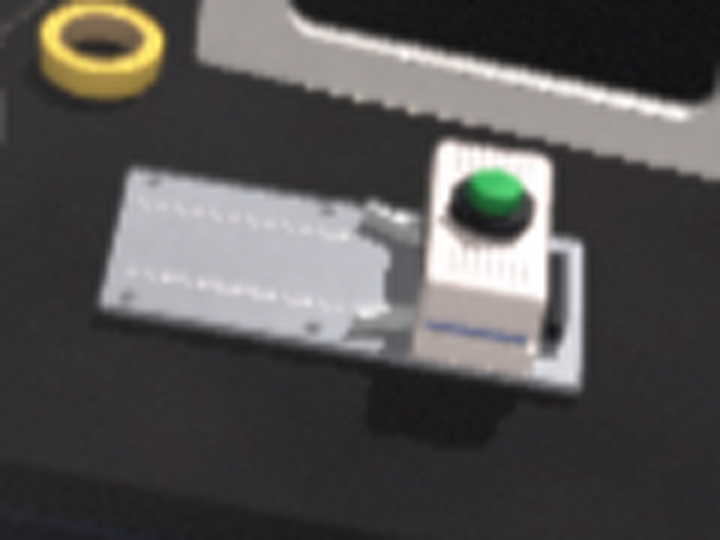

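```bash
python3 - <<'E'
from h import *
from scipy.optimize import least_squares
f=pickle.load(open("pics/top0.pkl","rb"))
fs=pickle.load(open("pics/side0.pkl","rb"))
def fit(f,px,o,M,z):
    W=np.array([ray(f,(o[0]+(x+.5)/6-.5,o[1]+(y+.5)/6-.5),z)[:2] for x,y in px])*1000
    M=np.array(M,float)
    def res(q):
        c,s=np.cos(q[2]),np.sin(q[2]);return ((M@np.array([[c,s],[-s,c]])+q[:2])-W).ravel()
    s=least_squares(res,[450,-300,0]);print(s.x.round(4),s.fun.round(1));return s.x
C=[(60,160),(-60,160),(-60,-85),(60,-85)]
q=fit(f,[(123,130),(106,375),(606,420),(618,176)],(385,248),C,.01)
q2=fit(fs,[(130,168),(98,307),(581,388),(583,240)],(432-60,290-45),C,.01)
for q in(q,q2):
    c,s=np.cos(q[2]),np.sin(q[2])
    print("button expected",q[0]+30*s,q[1]-30*c)
for z in(.068,.072,.076,.08): print(z,ray(f,(474,292.9),z),ray(fs,(453.9,276.8),z))
print("mw",[ray(fs,p,0.)[:2].round(3) for p in((410,258),(540,290))], "mw top",[ray(f,p,.28)[:2].round(3) for p in((420,240),(600,265))])
print("tape",ray(f,(397,233),.019))
E
```

```text
[ 4.548980e+02 -3.379593e+02  1.590000e-02] [-0.3  0.6  0.8  0.1 -0.1 -1.1 -0.3  0.4]
[ 4.541689e+02 -3.350032e+02  2.000000e-02] [-0.6  0.9  0.9  0.3  0.3 -1.1 -0.6 -0.2]
button expected 455.37507885205673 -367.9554893165493
button expected 454.7699501701963 -364.9971771263878
0.068 [ 0.45701151 -0.37053674  0.068     ] [ 0.46678485 -0.36507389  0.068     ]
0.072 [ 0.45647271 -0.36953394  0.072     ] [ 0.4614234  -0.36469695  0.072     ]
0.076 [ 0.45593392 -0.36853114  0.076     ] [ 0.45606196 -0.36432001  0.076     ]
0.08 [ 0.45539512 -0.36752834  0.08      ] [ 0.45070052 -0.36394308  0.08      ]
mw [array([ 0.624, -0.218]), array([ 0.565, -0.642])] mw top [array([ 0.548, -0.174]), array([ 0.533, -0.629])]
tape [ 0.61756567 -0.14360761  0.019     ]
```

>>> step_arm --dp '[[222, 280, 0], [222, 280, 0], [222, 280, 0], [222, 280, 0], [222, 280, 0], [222, 280, 0], [222, 280, 0], [222, 280, 0], [222, 280, 0], [222, 900, 0], [222, 900, 0], [222, 900, 0], [222, 900, 0], [222, 900, 0], [222, 900, 0], [222, 900, 0], [222, 900, 0], [222, 900, 0], [222, 900, 0], [222, 900, 0]]' --turn '[[0, 0, 0], [0, 0, 0], [0, 0, 0], [0, 0, 0], [0, 0, 0], [0, 0, 0], [0, 0, 0], [0, 0, 0], [0, 0, 0], [0, 0, 0.71], [0, 0, 0.71], [0, 0, 0.71], [0, 0, 0.71], [0, 0, 0.71], [0, 0, 0.71], [0, 0, 0.71], [0, 0, 0.71], [0, 0, 0.71], [0, 0, 0.71], [0, 0, 0.71]]' --grip '[100, 100, 100, 100, 100, 100, 100, 100, 100, 100, 100, 100, 100, 100, 100, 100, 100, 100, 100, 100]'

```text
time: 1.82
ee_pos: [0.4495, 0.1585, 0.2503]
tool_rot: [2.691, 1.62, 0.0]
ft_force: [1.7, -0.8, 0.2]
gripper_width: 0.998
```

>>> step_arm --dp '[[2, 160, 0], [2, 160, 0], [2, 160, 0], [2, 160, 0], [2, 160, -50], [2, 160, -50], [2, 160, -50], [2, 160, -50]]' --turn '[[0, 0, 0], [0, 0, 0], [0, 0, 0], [0, 0, 0], [0, 0, 0], [0, 0, 0], [0, 0, 0], [0, 0, 0]]' --grip '[100, 100, 100, 100, 100, 100, 100, 100]'

```text
time: 2.48
ee_pos: [0.4515, 0.3158, 0.1999]
tool_rot: [-2.692, -1.62, 0.004]
ft_force: [0.5, -0.4, 0.5]
gripper_width: 0.998
```

```bash
python3 - <<'E'
from rig import r, imaging
from h import *
s=r.sense(); print(s['time'],s['ee_pos'],s['tool_rot'],s['ft_force'],s['joint_positions'])
f=imaging.grab_frame("wrist"); cv2.imwrite(f"pics/wrist1.png",f["pixels"][:,:,::-1]); pickle.dump(f,open(f"pics/wrist1.pkl","wb"))
p=f["pixels"];h=cv2.cvtColor(p,cv2.COLOR_RGB2HSV)
m=cv2.inRange(h,(100,110,60),(130,255,255))
m=cv2.morphologyEx(m,cv2.MORPH_CLOSE,np.ones((5,5)))
for c,a,b in blob(m>0):
    if a<1500: continue
    cnt=max(cv2.findContours(b.astype(np.uint8),0,1)[0],key=cv2.contourArea)
    print(c,a,cv2.convexHull(cnt).shape)
    w=np.array([ray(f,q,0.014)[:2] for q in cnt[:,0]],np.float32)*1000
    rc=cv2.minAreaRect(w);print(rc,cv2.boxPoints(rc).round(1).tolist())
    print([proj(f,(*q/1000,.014)).round().tolist() for q in cv2.boxPoints(rc)])
E
```

```text
2.4833 [0.45150075 0.31575432 0.19985478] [-2.69182601 -1.61976857  0.00386352] [ 0.54441536 -0.37554272  0.53152008] [ 4.93006053e-01  1.80010050e-01 -2.57961052e-01  1.13528200e+00
 -1.17806130e-04  2.55120889e+00]
[320.6, 203.9] 5449 (11, 1, 2)
((454.52203369140625, 321.9565734863281), (119.43865203857422, 55.951683044433594), 62.13400650024414) [[401.8999938964844, 282.20001220703125], [451.29998779296875, 256.1000061035156], [507.20001220703125, 361.70001220703125], [457.70001220703125, 387.79998779296875]]
[[285.0, 287.0], [356.0, 287.0], [360.0, 131.0], [281.0, 131.0]]
```

View pics/wrist1.png

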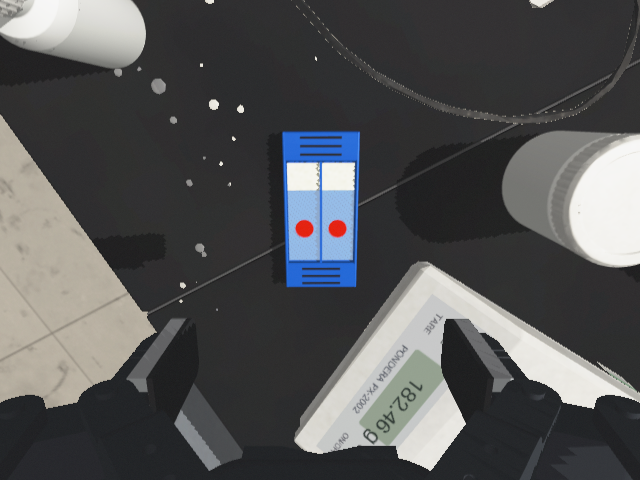

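```bash
python3 - <<'E'
from h import *
f=pickle.load(open("pics/wrist1.pkl","rb"));t=pickle.load(open("pics/top0.pkl","rb"))
a=np.radians(62.13);L=np.array([np.cos(a),np.sin(a)]);W=np.array([np.sin(a),-np.cos(a)])
for z in(0.03,.05,.08,.1):
  for ff,ps in((f,[(422,263),(300,425),(640,385)]),(t,[(261,246),(283,311)])):
    for p in ps:
      d=ray(ff,p,z)[:2]*1000-[454.5,322];print(z,p,"long",round(d@L),"wide",round(d@W), (d+[454.5,322]).round())
E
```

```text
0.03 (422, 263) long -34 wide 75 [505. 257.]
0.03 (300, 425) long -178 wide -18 [356. 173.]
0.03 (640, 385) long -139 wide 259 [618.  78.]
0.03 (261, 246) long -24 wide 100 [532. 254.]
0.03 (283, 311) long -187 wide -20 [349. 166.]
0.05 (422, 263) long -27 wide 70 [503. 266.]
0.05 (300, 425) long -161 wide -16 [365. 187.]
0.05 (640, 385) long -125 wide 241 [609.  99.]
0.05 (261, 246) long -28 wide 98 [528. 251.]
0.05 (283, 311) long -189 wide -21 [348. 165.]
0.08 (422, 263) long -17 wide 62 [502. 278.]
0.08 (300, 425) long -136 wide -15 [378. 209.]
0.08 (640, 385) long -104 wide 214 [596. 130.]
0.08 (261, 246) long -33 wide 95 [523. 248.]
0.08 (283, 311) long -192 wide -21 [346. 163.]
0.1 (422, 263) long -10 wide 57 [500. 287.]
0.1 (300, 425) long -119 wide -13 [387. 223.]
0.1 (640, 385) long -89 wide 197 [587. 151.]
0.1 (261, 246) long -37 wide 93 [520. 246.]
0.1 (283, 311) long -193 wide -22 [345. 161.]
```

>>> step_arm --dp '[[7, 14, -30], [7, 14, -70], [7, 14, -110], [7, 14, -140], [7, 14, -140], [7, 14, -140]]' --turn '[[0, 0, 0], [0, 0, 0], [0, 0, 0], [0, 0, 0], [0, 0, 0], [0, 0, 0]]' --grip '[100, 100, 100, 100, 100, 100]'

```text
time: 3.03
ee_pos: [0.4592, 0.3295, 0.0606]
tool_rot: [-2.693, -1.618, 0.003]
ft_force: [0.5, 0.1, 0.6]
gripper_width: 0.998
```

```bash
python3 - <<'E'
from rig import r, imaging
from h import *
s=r.sense(); print(s['time'],s['ee_pos'],s['tool_rot'],s['ft_force'])
f=imaging.grab_frame("wrist"); cv2.imwrite(f"pics/wrist2.png",f["pixels"][:,:,::-1]); pickle.dump(f,open(f"pics/wrist2.pkl","wb"))
p=f["pixels"];h=cv2.cvtColor(p,cv2.COLOR_RGB2HSV)
m=cv2.inRange(h,(100,110,60),(130,255,255))
m=cv2.morphologyEx(m,cv2.MORPH_CLOSE,np.ones((5,5)))
for c,a,b in blob(m>0):
    if a<1500: continue
    cnt=max(cv2.findContours(b.astype(np.uint8),0,1)[0],key=cv2.contourArea)
    w=np.array([ray(f,q,0.014)[:2] for q in cnt[:,0]],np.float32)*1000
    rc=cv2.minAreaRect(w);print(rc)
E
```

```text
3.0333 [0.45917139 0.32953078 0.06059746] [-2.69262528 -1.61837067  0.00272285] [0.45580522 0.09329419 0.55405528]
((455.3105773925781, 323.423095703125), (120.26103973388672, 55.57493209838867), 62.163787841796875)
```

View pics/wrist2.png

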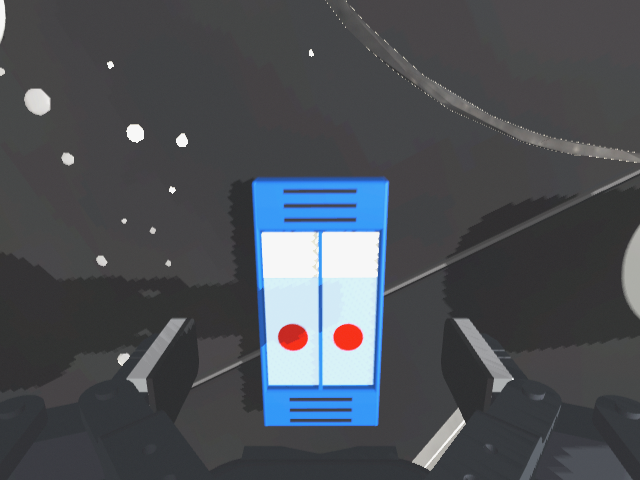

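>>> step_arm --dp '[[0, 0, -15], [0, 0, -28], [0, 0, -36], [0, 0, -36], [0, 0, -36], [0, 0, -36], [0, 0, -36], [0, 0, -36], [0, 0, -36], [0, 0, -36], [0, 0, -36], [0, 0, -36]]' --turn '[[0, 0, 0], [0, 0, 0], [0, 0, 0], [0, 0, 0], [0, 0, 0], [0, 0, 0], [0, 0, 0], [0, 0, 0], [0, 0, 0], [0, 0, 0], [0, 0, 0], [0, 0, 0]]' --grip '[100, 100, 100, 100, 55, 55, 55, 55, 55, 55, 55, 55]' --grip_force 35

```text
time: 4.08
ee_pos: [0.4604, 0.3312, 0.0262]
tool_rot: [2.691, 1.62, 0.004]
ft_force: [-1.0, -0.7, 4.9]
gripper_width: 0.635
```

```bash
python3 - <<'E'
from rig import r, imaging
from h import *
s=r.sense(); print(s['time'],s['ee_pos'],s['tool_rot'],s['ft_force'],s['gripper_width'])
f=imaging.grab_frame("wrist"); cv2.imwrite(f"pics/wrist3.png",f["pixels"][:,:,::-1])
E
```

```text
4.0833 [0.46044943 0.33119787 0.02624981] [2.69148466 1.62021383 0.00444961] [-0.97162745 -0.73510438  4.91637013] 0.6348554151050838
```

View pics/wrist3.png

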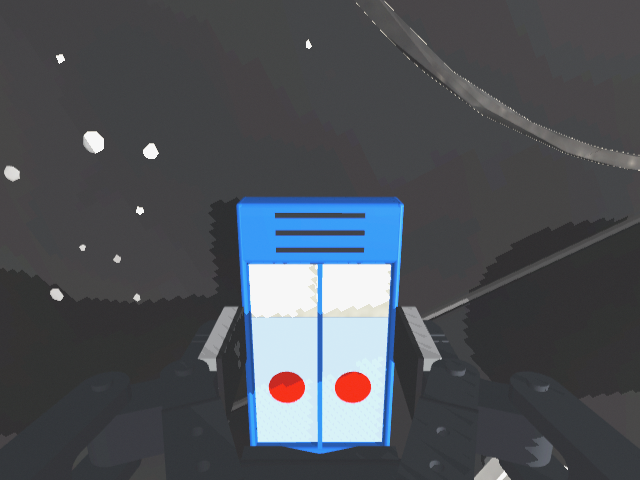

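>>> step_arm --dp '[[0, 0, 0], [0, 0, 5], [0, 0, 15], [0, 0, 35], [0, 0, 35]]' --turn '[[0, 0, 0], [0, 0, 0], [0, 0, 0], [0, 0, 0], [0, 0, 0]]' --grip '[50, 50, 50, 50, 50]' --grip_force 45

```text
time: 4.55
ee_pos: [0.4616, 0.3319, 0.0631]
tool_rot: [2.691, 1.62, 0.01]
ft_force: [0.5, 0.6, -1.7]
gripper_width: 0.623
```

```bash
python3 - <<'E'
from rig import r, imaging
from h import *
s=r.sense(); print(s['time'],s['ee_pos'],s['tool_rot'],s['ft_force'],s['gripper_width'],s['moment'])
f=imaging.grab_frame("wrist"); cv2.imwrite(f"pics/wrist4.png",f["pixels"][:,:,::-1])
E
```

```text
4.55 [0.4615877  0.33191533 0.06305269] [2.69123737 1.6204108  0.00979587] [ 0.51031514  0.58471618 -1.7156219 ] 0.6228988546933436 [ 0.04983475 -0.13002104  0.05914519]
```

View pics/wrist4.png

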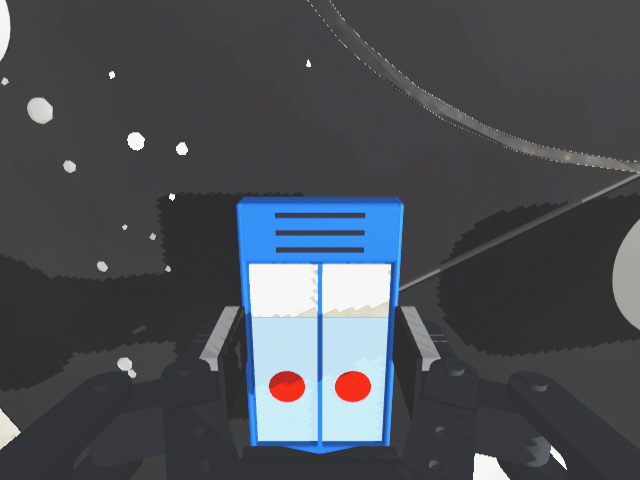

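>>> step_arm --dp '[[0, 0, 40], [0, 0, 80], [0, 0, 120], [0, 0, 160], [0, 0, 180], [-9, -30, 187], [-9, -70, 187], [-9, -110, 187], [-9, -150, 187], [-9, -190, 187], [-9, -230, 187], [-9, -270, 187], [-9, -310, 187], [-9, -350, 187], [-9, -390, 187], [-9, -430, 187], [-9, -470, 187], [-9, -510, 187], [-9, -540, 187], [-9, -561, 187]]' --turn '[[0, 0, 0], [0, 0, 0], [0, 0, 0], [0, 0, 0], [0, 0, 0], [0, 0, 0.04], [0, 0, 0.08], [0, 0, 0.12], [0, 0, 0.16], [0, 0, 0.2], [0, 0, 0.24], [0, 0, 0.28], [0, 0, 0.32], [0, 0, 0.36], [0, 0, 0.4], [0, 0, 0.44], [0, 0, 0.48], [0, 0, 0.5], [0, 0, 0.505], [0, 0, 0.505]]' --grip '[50, 50, 50, 50, 50, 50, 50, 50, 50, 50, 50, 50, 50, 50, 50, 50, 50, 50, 50, 50]'

```text
time: 6.27
ee_pos: [0.4497, -0.2334, 0.2455]
tool_rot: [-2.204, -2.239, 0.001]
ft_force: [-0.1, -0.4, -1.8]
gripper_width: 0.628
```

>>> step_arm --dp '[[0, 0, -30], [0, 0, -70], [0, 0, -110], [0, 0, -130], [0, 0, -130], [0, 0, -130]]' --turn '[[0, 0, 0], [0, 0, 0], [0, 0, 0], [0, 0, 0], [0, 0, 0], [0, 0, 0]]' --grip '[50, 50, 50, 50, 50, 50]'

```text
time: 6.77
ee_pos: [0.4488, -0.2296, 0.1148]
tool_rot: [-2.198, -2.238, 0.001]
ft_force: [0.7, 0.2, -1.1]
gripper_width: 0.63
```

```bash
python3 - <<'E'
from rig import r, imaging
from h import *
s=r.sense(); print(s['time'],s['ee_pos'],s['tool_rot'],s['ft_force'],s['gripper_width'],s['joint_positions'])
t=s['tool_rot'];print(np.degrees(2*np.arctan2(t[1],t[0])))
for n in("wrist","side"):
    f=imaging.grab_frame(n); cv2.imwrite(f"pics/{n}5.png",f["pixels"][:,:,::-1])
E
```

```text
6.7667 [ 0.44877034 -0.22955878  0.1147649 ] [-2.19840880e+00 -2.23821367e+00  1.17055722e-03] [ 0.70170544  0.22505579 -1.12249223] 0.6299731108063095 [-6.01144795e-01  1.81342405e-01 -4.55262392e-01  9.38556114e-01
  1.51319164e-05  9.51708210e-01]
-268.9719252849892
```

View pics/wrist5.png

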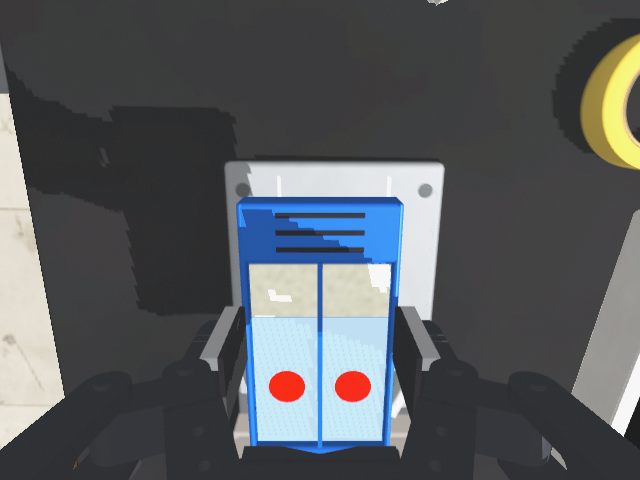

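View pics/side5.png

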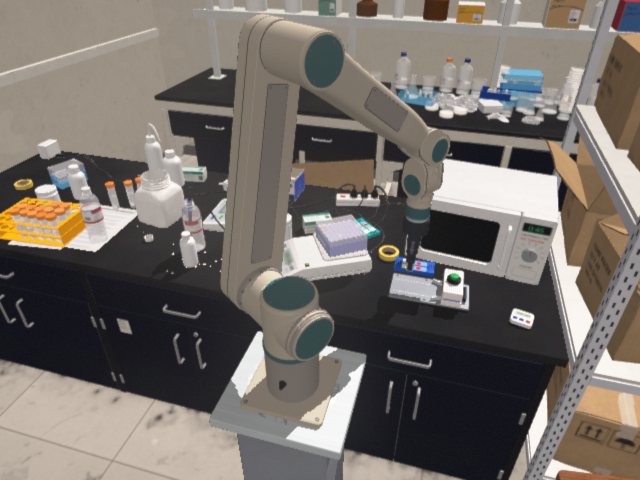

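The wrist view shows the deck's outer edge, with corners near (226,163) and (443,163), behind the held tray. I'll use those to check the alignment.

```bash
python3 - <<'E'
from rig import r, imaging
from h import *
f=imaging.grab_frame("wrist");pickle.dump(f,open("pics/w5.pkl","wb"))
p=f["pixels"]
print(r.sense()['ee_pos'])
g=p.astype(int).sum(2)/3
for v in(175,185,192,205,230,260,290): 
    row=g[v]; d=np.diff(row); L=[i for i in range(200,260) if d[i]>25]; Rr=[i for i in range(405,460) if d[i]<-25]
    print(v,L[:3],Rr[-3:], [ray(f,(x+.5,v),.01)[:2].round(4).tolist() for x in (L[:1]+Rr[-1:])])
for u in(260,300,340,380,420):
    d=np.diff(g[140:185,u]);i=140+int(np.argmax(d));print(u,i,ray(f,(u,i+.5),.01)[:2].round(4))
# bars lines
for v in(180,185,190):
    print(v,[i for i in range(265,410) if g[v,i]>225])
E
```

```text
[ 0.45197055 -0.23162684  0.11845616]
175 [219, 242] [434] [[0.396, -0.1864], [0.5133, -0.1844]]
185 [219, 220, 243] [409, 433, 434] [[0.3957, -0.1919], [0.5139, -0.1899]]
192 [220, 242] [432, 433] [[0.396, -0.1957], [0.5137, -0.1937]]
205 [221] [431, 432] [[0.3962, -0.203], [0.5138, -0.201]]
230 [222, 223] [429, 430] [[0.396, -0.2174], [0.5141, -0.2154]]
260 [224, 225] [427] [[0.3963, -0.2354], [0.514, -0.2334]]
290 [226, 227, 249] [424, 425] [[0.3966, -0.2541], [0.5146, -0.2522]]
260 156 [ 0.4183 -0.1761]
300 156 [ 0.4399 -0.1757]
340 156 [ 0.4614 -0.1754]
380 156 [ 0.483 -0.175]
420 156 [ 0.5045 -0.1746]
180 [271, 272, 273, 274, 327, 328, 329, 330, 331, 332, 333, 334, 335, 336, 337, 338, 339, 340, 341, 342, 343, 344, 345, 346, 347, 348, 349, 350, 351, 352, 353, 354, 355, 356, 357, 358, 359, 360, 361, 362, 363, 364, 365, 366, 367, 368, 369, 370, 371, 372, 373, 374, 375, 376, 377, 378, 379, 380, 381, 382, 383, 384, 385, 386, 387, 388, 389, 390, 391, 392, 393, 394, 395, 396, 397, 398, 399, 400, 401, 402, 403, 404, 405, 406, 407, 408, 409]
185 [271, 272, 273, 274, 326, 327, 328, 329, 330, 331, 332, 333, 334, 335, 336, 337, 338, 339, 340, 341, 342, 343, 344, 345, 346, 347, 348, 349, 350, 351, 352, 353, 354, 355, 356, 357, 358, 359, 360, 361, 362, 363, 364, 365, 366, 367, 368, 369, 370, 371, 372, 373, 374, 375, 376, 377, 378, 379, 380, 381, 382, 383, 384, 385, 386, 387, 388, 389, 390, 391, 392, 393, 394, 395, 396, 397, 398, 399, 400, 401, 402, 403, 404, 405, 406, 407, 408, 409]
190 [272, 273, 274, 326, 327, 328, 329, 330, 331, 332, 333, 334, 335, 336, 338, 339, 340, 341, 342, 343, 344, 345, 346, 347, 348, 349, 350, 351, 352, 353, 354, 355, 356, 357, 358, 359, 360, 361, 362, 363, 364, 365, 366, 367, 368, 369, 370, 371, 372, 373, 374, 375, 376, 377, 378, 379, 380, 381, 382, 383, 384, 385, 386, 387, 388, 389, 390, 391, 392, 393, 394, 395, 396, 397, 398, 399, 400, 401, 402, 403, 404, 405, 406, 407, 408, 409]
```

>>> step_arm --dp '[[3.5, 2, -25], [3.5, 2, -50], [3.5, 2, -70], [3.5, 2, -74], [3.5, 2, -74], [3.5, 2, -74]]' --turn '[[0, 0, 0], [0, 0, 0], [0, 0, 0], [0, 0, 0], [0, 0, 0], [0, 0, 0]]' --grip '[50, 50, 50, 50, 50, 50]'

```text
time: 7.42
ee_pos: [0.4551, -0.2294, 0.044]
tool_rot: [2.199, 2.239, 0.001]
ft_force: [-0.1, 0.6, -0.7]
gripper_width: 0.628
```

```bash
python3 - <<'E'
from rig import r, imaging
from h import *
s=r.sense(); print(s['time'],s['ee_pos'],s['ft_force'])
t=s['tool_rot'];print(np.degrees(2*np.arctan2(t[1],t[0])))
for n in("wrist","side"):
    f=imaging.grab_frame(n); p=f["pixels"]
    if n=="side": p=cv2.resize(p[230:320,360:480],None,fx=6,fy=6,interpolation=2)
    cv2.imwrite(f"pics/{n}6.png",p[:,:,::-1])
E
```

```text
7.4167 [ 0.45510197 -0.22938339  0.04401083] [-0.07422514  0.62396561 -0.73082415]
91.0413216233504
```

View pics/wrist6.png

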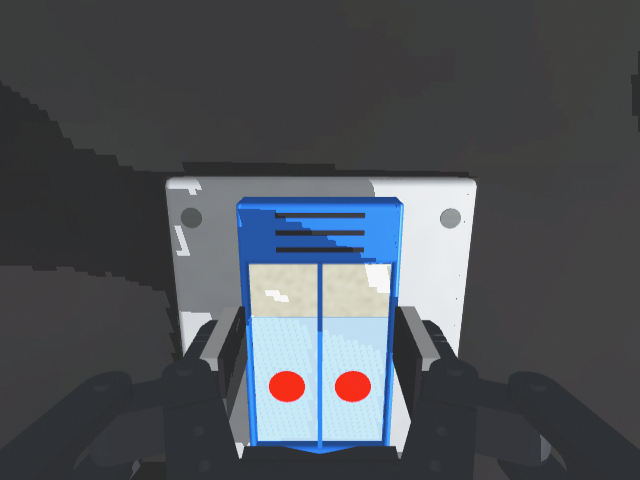

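View pics/side6.png

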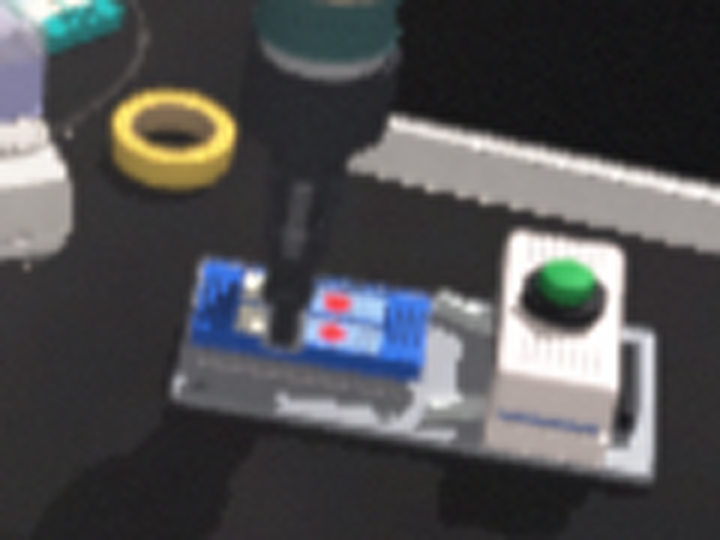

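>>> step_arm --dp '[[0, 0, -4], [0, 0, -7], [0, 0, -8], [0, 0, -8], [0, 0, -8]]' --turn '[[0, 0, 0], [0, 0, 0], [0, 0, 0], [0, 0, 0], [0, 0, 0]]' --grip '[50, 50, 50, 50, 50]'

```text
time: 7.93
ee_pos: [0.4549, -0.2293, 0.0364]
tool_rot: [2.199, 2.24, 0.001]
ft_force: [-1.5, 1.5, 10.9]
gripper_width: 0.626
```

Contact at 11 N. I'll release and retreat upwards.

>>> step_arm --dp '[[0, 0, 0], [0, 0, 0], [0, 0, 0], [0, 0, 0], [0, 0, 0], [0, 0, 0], [0, 0, 20], [0, 0, 60], [0, 0, 100], [0, 0, 120], [0, 0, 120]]' --turn '[[0, 0, 0], [0, 0, 0], [0, 0, 0], [0, 0, 0], [0, 0, 0], [0, 0, 0], [0, 0, 0], [0, 0, 0], [0, 0, 0], [0, 0, 0], [0, 0, 0]]' --grip '[66, 70, 75, 80, 90, 100, 100, 100, 100, 100, 100]'

```text
time: 8.85
ee_pos: [0.4574, -0.2309, 0.16]
tool_rot: [2.194, 2.234, 0.003]
ft_force: [0.6, -0.7, 0.6]
gripper_width: 1.003
```

```bash
python3 - <<'E'
from rig import r, imaging
from h import *
s=r.sense(); print(s['time'],s['ee_pos'],s['ft_force'],s['gripper_width'])
for n in("wrist","side"):
    f=imaging.grab_frame(n); p=f["pixels"]; pickle.dump(f,open(f"pics/{n}7.pkl","wb"))
    if n=="side": p=cv2.resize(p[230:320,360:480],None,fx=6,fy=6,interpolation=2)
    else:
        h=cv2.cvtColor(p,cv2.COLOR_RGB2HSV)
        m=cv2.inRange(h,(100,110,60),(130,255,255)); m=cv2.morphologyEx(m,cv2.MORPH_CLOSE,np.ones((5,5)))
        for c,a,b in blob(m>0):
            if a<1500: continue
            cnt=max(cv2.findContours(b.astype(np.uint8),0,1)[0],key=cv2.contourArea)
            w=np.array([ray(f,q,0.024)[:2] for q in cnt[:,0]],np.float32)*1000
            rc=cv2.minAreaRect(w);print(rc,cv2.boxPoints(rc).round(1).tolist())
    cv2.imwrite(f"pics/{n}7.png",p[:,:,::-1])
E
```

```text
8.85 [ 0.45737249 -0.23093383  0.16002265] [ 0.57190378 -0.68896068  0.5630069 ] 1.0028189599935606
((454.4685974121094, -239.06573486328125), (54.977806091308594, 118.82058715820312), 0.9594230055809021) [[426.0, -180.10000610351562], [428.0, -298.8999938964844], [482.8999938964844, -298.0], [481.0, -179.1999969482422]]
```

View pics/wrist7.png

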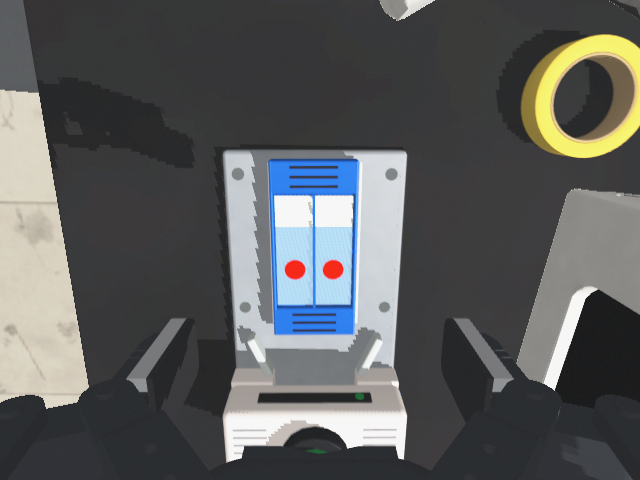

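View pics/side7.png

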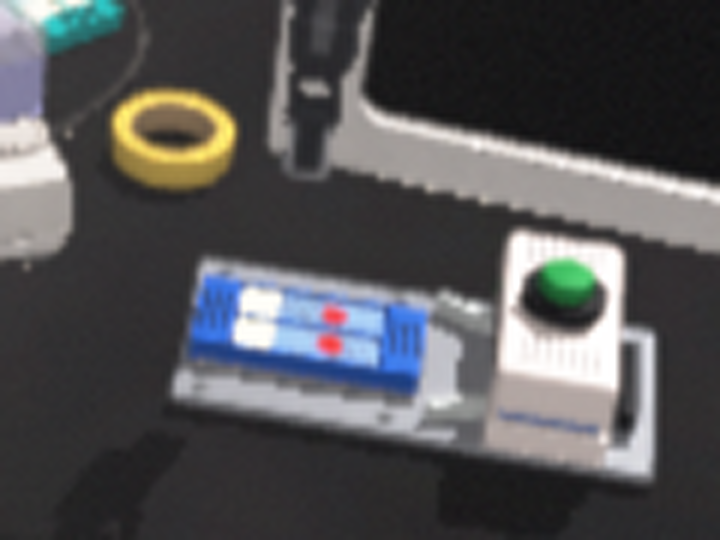

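```bash
python3 - <<'E'
from h import *
f=pickle.load(open("pics/wrist7.pkl","rb"));E=np.array(f["extrinsics"]);print("cam",-E[:3,:3].T@E[:3,3], "axis",E[2,:3])
t=pickle.load(open("pics/top0.pkl","rb"));s=pickle.load(open("pics/side0.pkl","rb"))
for z in(.0,.04,.08): print(z,"bal right corners",[ray(t,p,z)[:2].round(3) for p in((382,267),(357,214),(290,312))], [ray(s,p,z)[:2].round(3) for p in((371,270),)])
print("box",[ray(t,p,.145)[:2].round(3) for p in((382,263),(354,213),(347,283),(313,236))])
E
python3 -c "
import cv2
a=cv2.imread('pics/top0.png')[200:320,250:410];cv2.imwrite('pics/bal.png',cv2.resize(a,None,fx=5,fy=5,interpolation=2))"
```

```text
cam [ 0.45457338 -0.15530043  0.28100284] axis [ 0.01345926 -0.2959654  -0.95510383]
0.0 bal right corners [array([ 0.514, -0.11 ]), array([ 0.667, -0.02 ]), array([0.351, 0.147])] [array([ 0.518, -0.099])]
0.04 bal right corners [array([ 0.507, -0.106]), array([ 0.657, -0.018]), array([0.348, 0.145])] [array([ 0.466, -0.106])]
0.08 bal right corners [array([ 0.501, -0.102]), array([ 0.647, -0.017]), array([0.345, 0.143])] [array([ 0.414, -0.114])]
box [array([ 0.501, -0.095]), array([ 0.633, -0.005]), array([ 0.436, -0.006]), array([0.555, 0.101])]
```

View pics/bal.png

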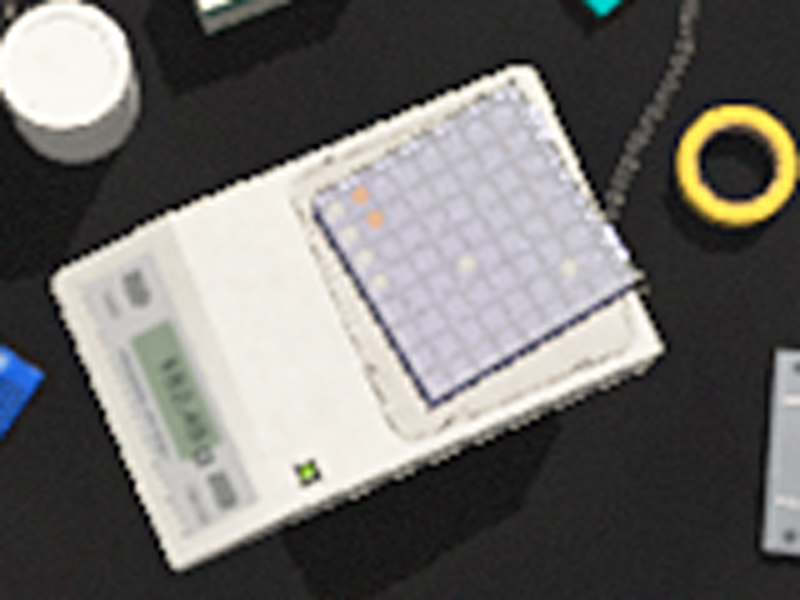

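>>> step_arm --dp '[[0, 0, 0], [0, 10, 0], [0, 20, 0], [0, 30, 0], [0, 40, 0], [0, 50, 0], [0, 60, 0], [0, 70, 0], [0, 75, 0], [0, 75, 0], [0, 75, 0], [0, 75, 0], [0, 75, 0], [0, 75, 0], [0, 75, 0]]' --turn '[[0, 0, 0.12], [0, 0, 0.24], [0, 0, 0.36], [0, 0, 0.48], [0, 0, 0.6], [0, 0, 0.72], [0, 0, 0.84], [0, 0, 0.96], [0, 0, 1.08], [0, 0, 1.2], [0, 0, 1.32], [0, 0, 1.44], [0, 0, 1.57], [0, 0, 1.57], [0, 0, 1.57]]' --grip '[0, 0, 0, 0, 0, 0, 0, 0, 0, 0, 0, 0, 0, 0, 0]'

```text
time: 10.2
ee_pos: [0.4524, -0.1529, 0.1525]
tool_rot: [0.022, -3.138, -0.003]
ft_force: [0.3, -0.3, -0.3]
gripper_width: -0.003
```

>>> step_arm --dp '[[0, 0, 0], [0, 0, 0], [0, 0, 0], [0, 0, 0], [0, 0, 0], [0, 0, 0], [0, 0, 0], [0, 0, 0], [0, 0, 0], [0, 0, 0], [0, 0, 0], [0, 0, 0], [0, 0, 0], [0, 0, 0], [0, 0, 0]]' --turn '[[0, 0, 0.12], [0, 0, 0.24], [0, 0, 0.36], [0, 0, 0.48], [0, 0, 0.6], [0, 0, 0.72], [0, 0, 0.84], [0, 0, 0.96], [0, 0, 1.08], [0, 0, 1.2], [0, 0, 1.32], [0, 0, 1.44], [0, 0, 1.57], [0, 0, 1.57], [0, 0, 1.57]]' --grip '[0, 0, 0, 0, 0, 0, 0, 0, 0, 0, 0, 0, 0, 0, 0]'

```text
time: 11.45
ee_pos: [0.4532, -0.1533, 0.1536]
tool_rot: [2.234, -2.208, -0.002]
ft_force: [0.5, -0.8, -0.9]
gripper_width: -0.001
```

```bash
python3 - <<'E'
from rig import r, imaging
from h import *
s=r.sense(); print(s['time'],s['ee_pos'],s['tool_rot'],s['ft_force'],s['gripper_width'],s['joint_positions'][5])
t=s['tool_rot'];print(np.degrees(2*np.arctan2(t[1],t[0])))
f=imaging.grab_frame("wrist"); p=f["pixels"]; pickle.dump(f,open(f"pics/wrist8.pkl","wb"))
h=cv2.cvtColor(p,cv2.COLOR_RGB2HSV)
m=cv2.inRange(h,(100,110,60),(130,255,255)); m=cv2.morphologyEx(m,cv2.MORPH_CLOSE,np.ones((5,5)))
for c,a,b in blob(m>0):
    if a<1500: continue
    cnt=max(cv2.findContours(b.astype(np.uint8),0,1)[0],key=cv2.contourArea)
    w=np.array([ray(f,q,0.024)[:2] for q in cnt[:,0]],np.float32)*1000
    rc=cv2.minAreaRect(w);print(rc,cv2.boxPoints(rc).round(1).tolist())
cv2.imwrite(f"pics/wrist8.png",p[:,:,::-1])
E
```

```text
11.45 [ 0.45320514 -0.1533052   0.15358591] [ 2.23405178e+00 -2.20810120e+00 -2.07339226e-03] [ 0.48202615 -0.80418257 -0.94377884] -0.0005484663304420104 -2.043878248304644
-89.3305761879838
((454.6160583496094, -234.41087341308594), (55.05902862548828, 106.11102294921875), 0.9681109189987183) [[426.20001220703125, -181.8000030517578], [428.0, -287.8999938964844], [483.0, -287.0], [481.20001220703125, -180.89999389648438]]
```

View pics/wrist8.png

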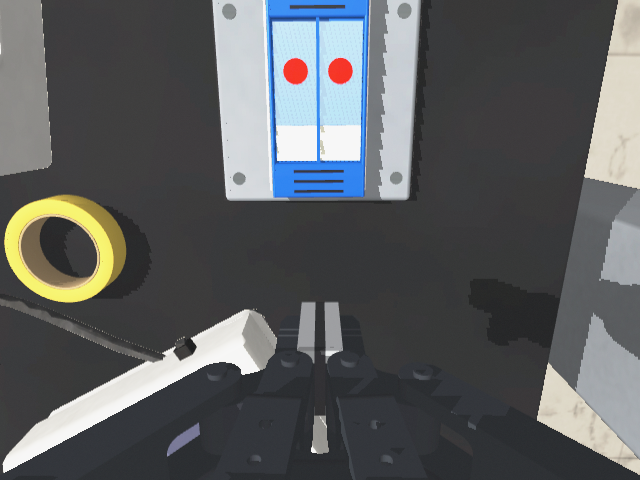

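>>> step_arm --dp '[[0.5, -4, -40], [0.5, -4, -80], [0.5, -4, -105], [0.5, -4, -112], [0.5, -4, -112], [0.5, -4, -112]]' --turn '[[0, 0, 0], [0, 0, 0], [0, 0, 0], [0, 0, 0], [0, 0, 0], [0, 0, 0]]' --grip '[0, 0, 0, 0, 0, 0]'

```text
time: 12.0
ee_pos: [0.4546, -0.1577, 0.0428]
tool_rot: [-2.238, 2.205, -0.0]
ft_force: [0.2, 0.2, 0.2]
gripper_width: -0.001
```

```bash
python3 - <<'E'
from rig import r, imaging
from h import *
s=r.sense(); print(s['time'],s['ee_pos'],s['ft_force'])
for n in("wrist","side"):
    f=imaging.grab_frame(n); p=f["pixels"]
    if n=="side": p=cv2.resize(p[230:320,360:480],None,fx=6,fy=6,interpolation=2)
    cv2.imwrite(f"pics/{n}9.png",p[:,:,::-1])
E
```

```text
12.0 [ 0.45464256 -0.15770654  0.04280077] [0.24737839 0.18190811 0.2223282 ]
```

View pics/wrist9.png

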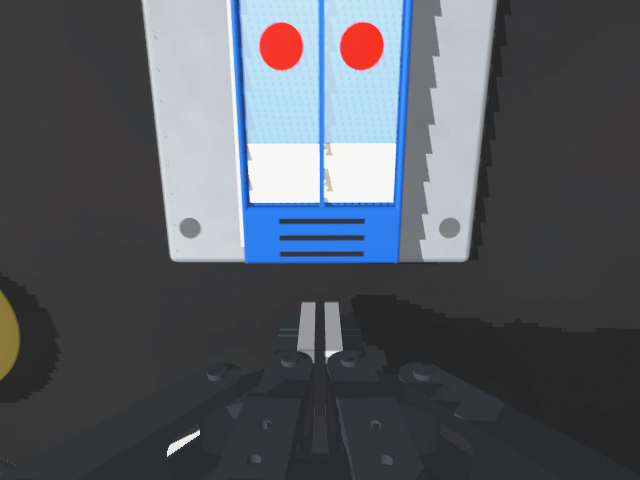

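View pics/side9.png

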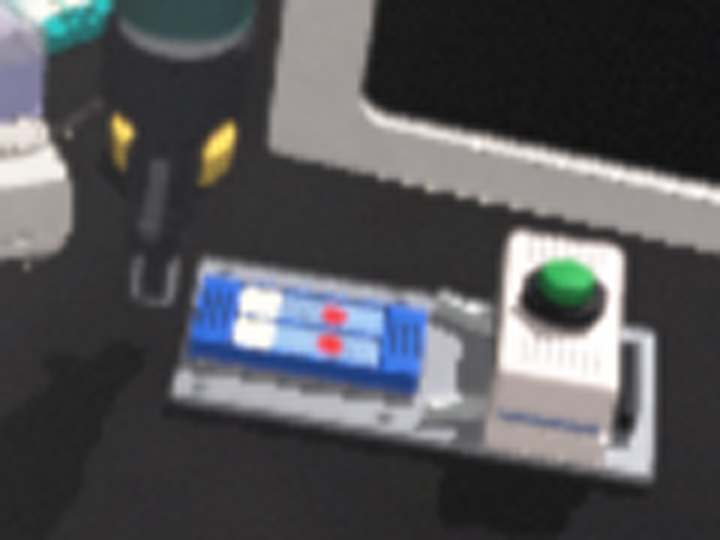

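>>> step_arm --dp '[[0, 0, -6], [0, 0, -11], [0, 0, -11], [0, -5, -11], [0, -10, -11], [0, -15, -11], [0.1, -20, -11], [0.2, -26, -11], [0.3, -32, -11], [0.4, -38, -11], [0.5, -44, -11], [0.6, -50, -11], [0.7, -56, -11], [0.8, -60, -11], [0.8, -60, -11]]' --turn '[[0, 0, 0], [0, 0, 0], [0, 0, 0], [0, 0, 0], [0, 0, 0], [0, 0, 0], [0, 0, 0], [0, 0, 0], [0, 0, 0], [0, 0, 0], [0, 0, 0], [0, 0, 0], [0, 0, 0], [0, 0, 0], [0, 0, 0]]' --grip '[0, 0, 0, 0, 0, 0, 0, 0, 0, 0, 0, 0, 0, 0, 0]'

```text
time: 13.35
ee_pos: [0.4553, -0.2188, 0.0314]
tool_rot: [2.238, -2.204, 0.002]
ft_force: [0.7, 0.8, 1.1]
gripper_width: 0.0
```

```bash
cat > look.py <<'E'
import sys
from rig import r, imaging
from h import *
k=sys.argv[1]
s=r.sense(); print(s['time'],s['ee_pos'],s['ft_force'])
for n in("wrist","side"):
    f=imaging.grab_frame(n); p=f["pixels"]
    pickle.dump(f,open(f"pics/{n}{k}.pkl","wb"))
    if n=="side": p=cv2.resize(p[230:320,360:480],None,fx=6,fy=6,interpolation=2)
    cv2.imwrite(f"pics/{n}{k}.png",p[:,:,::-1])
E
python3 look.py 10
```

```text
13.35 [ 0.45526766 -0.218779    0.03137372] [0.68428227 0.76315511 1.0714241 ]
```

View pics/wrist10.png

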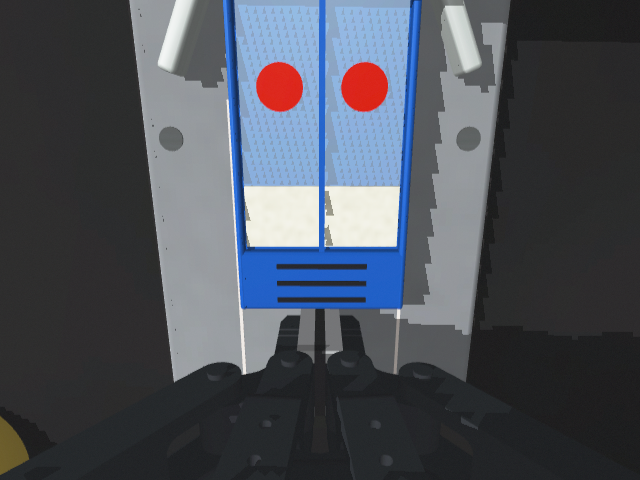

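View pics/side10.png

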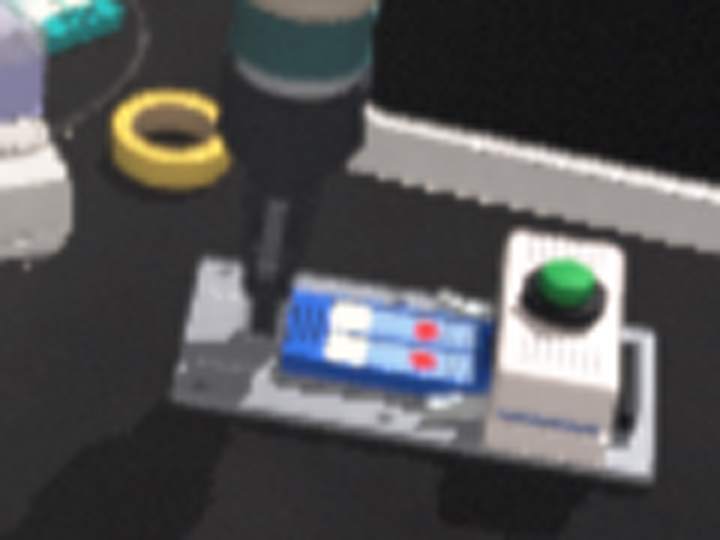

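>>> step_arm --dp '[[0, -4, 0], [0.1, -8, 0], [0.1, -12, 0], [0.2, -16, 0], [0.3, -20, 0], [0.4, -24, 0], [0.5, -28, 0], [0.5, -32, 0], [0.6, -36, 0], [0.7, -40, 0], [0.8, -44, 0], [0.8, -46, 0], [0.8, -46, 0]]' --turn '[[0, 0, 0], [0, 0, 0], [0, 0, 0], [0, 0, 0], [0, 0, 0], [0, 0, 0], [0, 0, 0], [0, 0, 0], [0, 0, 0], [0, 0, 0], [0, 0, 0], [0, 0, 0], [0, 0, 0]]' --grip '[0, 0, 0, 0, 0, 0, 0, 0, 0, 0, 0, 0, 0]'

```text
time: 14.53
ee_pos: [0.456, -0.2643, 0.0315]
tool_rot: [2.239, -2.204, 0.001]
ft_force: [0.6, -0.3, -0.5]
gripper_width: 0.0
```

>>> step_arm --dp '[[0, -1, 0], [0, -2, 0], [0, -3, 0], [0, -3, 0]]' --turn '[[0, 0, 0], [0, 0, 0], [0, 0, 0], [0, 0, 0]]' --grip '[0, 0, 0, 0]'

```text
time: 14.87
ee_pos: [0.4558, -0.2665, 0.0314]
tool_rot: [2.24, -2.203, 0.0]
ft_force: [0.0, 0.3, 1.5]
gripper_width: -0.005
```

```bash
python3 look.py 11
```

```text
14.8667 [ 0.45582359 -0.26648774  0.03135723] [0.04003596 0.26910701 1.50905457]
```

View pics/wrist11.png

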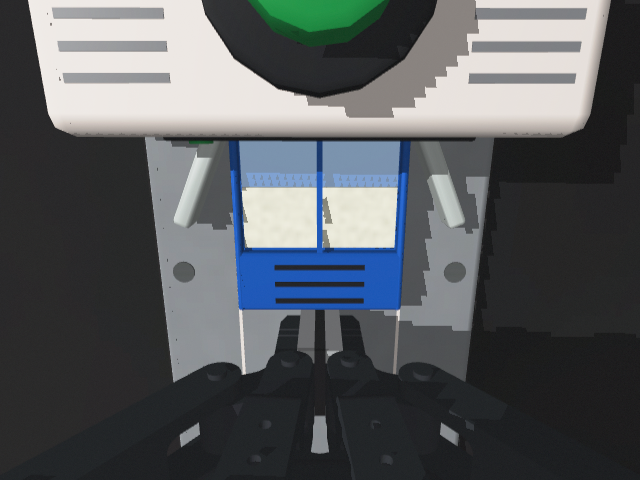

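View pics/side11.png

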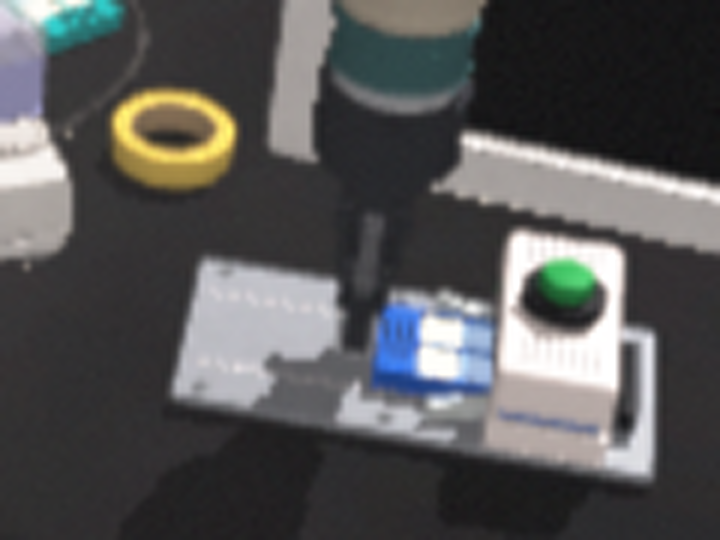

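>>> step_arm --dp '[[0, -1, 0], [0, -2, 0], [0, -3, 0], [0, -4, 0], [0, -4, 0], [0, -4, 0]]' --turn '[[0, 0, 0], [0, 0, 0], [0, 0, 0], [0, 0, 0], [0, 0, 0], [0, 0, 0]]' --grip '[0, 0, 0, 0, 0, 0]'

```text
time: 15.47
ee_pos: [0.4559, -0.2707, 0.0313]
tool_rot: [2.239, -2.203, 0.0]
ft_force: [0.5, 0.3, 0.5]
gripper_width: -0.001
```

>>> step_arm --dp '[[0, -1, 0], [0, -2, 0], [0, -2, 0], [0, -2, 0]]' --turn '[[0, 0, 0], [0, 0, 0], [0, 0, 0], [0, 0, 0]]' --grip '[0, 0, 0, 0]'

```text
time: 15.8
ee_pos: [0.4558, -0.2708, 0.0313]
tool_rot: [-2.238, 2.2, 0.004]
ft_force: [0.8, 5.9, 3.3]
gripper_width: 0.006
```

>>> step_arm --dp '[[0, -1, 0], [0, -2, 0], [0, -2, 0], [0, -2, 0]]' --turn '[[0, 0, 0], [0, 0, 0], [0, 0, 0], [0, 0, 0]]' --grip '[0, 0, 0, 0]'

```text
time: 16.13
ee_pos: [0.4557, -0.2709, 0.0313]
tool_rot: [-2.237, 2.197, 0.008]
ft_force: [0.9, 9.7, 6.7]
gripper_width: -0.001
```

```bash
python3 look.py 12; python3 - <<'E'
from h import *
f=pickle.load(open("pics/wrist12.pkl","rb"));p=f["pixels"]
h=cv2.cvtColor(p,cv2.COLOR_RGB2HSV)
m=cv2.inRange(h,(100,110,60),(130,255,255))>0
v=[np.where(m[:,u])[0].max() for u in range(255,390,15)];print(v)
for u,vv in zip(range(255,390,15),v): print(ray(f,(u,vv+.5),.024)[:2].round(4),end=' ')
E
```

```text
16.1333 [ 0.45572093 -0.27092302  0.03128376] [0.85600162 9.71178264 6.67405775]
[np.int64(309), np.int64(309), np.int64(309), np.int64(309), np.int64(310), np.int64(310), np.int64(310), np.int64(310), np.int64(310)]
[ 0.4775 -0.2821] [ 0.4724 -0.2822] [ 0.4673 -0.2823] [ 0.4623 -0.2824] [ 0.4572 -0.2821] [ 0.4521 -0.2822] [ 0.4471 -0.2823] [ 0.442  -0.2824] [ 0.4369 -0.2825]
```

View pics/side12.png

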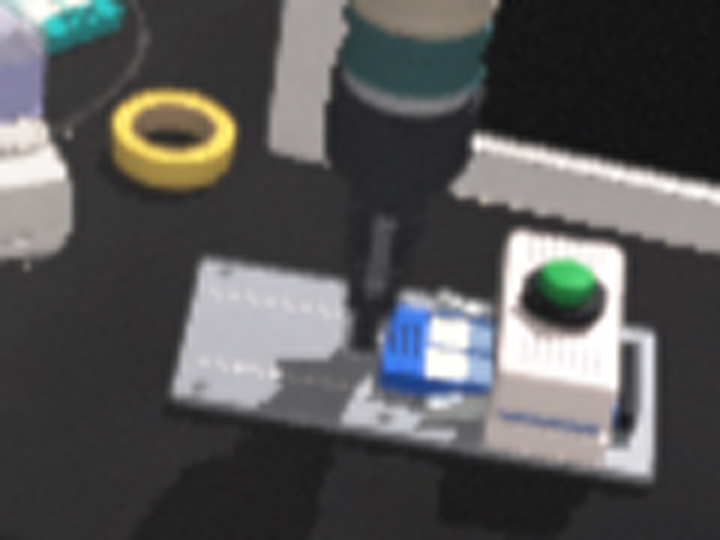

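View pics/wrist12.png

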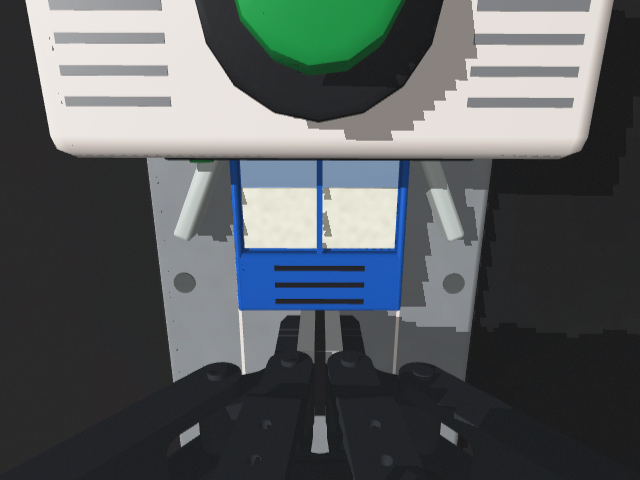

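Tray home: the motion is blocked at 9.7 N and its rear is at scanner y ≈ 54 mm. Next I'll back off, rise and move over the button.

>>> step_arm --dp '[[0, 6, 0], [0, 14, 0], [0, 14, 0], [0, 14, 30], [0, 14, 70], [0, 14, 105], [0, 0, 110], [0, -30, 110], [0, -65, 110], [0, -90, 110], [0, -90, 110], [0, -90, 110]]' --turn '[[0, 0, 0], [0, 0, 0], [0, 0, 0], [0, 0, 0], [0, 0, 0], [0, 0, 0], [0, 0, 0], [0, 0, 0], [0, 0, 0], [0, 0, 0], [0, 0, 0], [0, 0, 0]]' --grip '[0, 0, 0, 0, 0, 0, 0, 0, 0, 0, 0, 0]'

```text
time: 17.23
ee_pos: [0.4556, -0.3663, 0.141]
tool_rot: [2.237, -2.205, 0.001]
ft_force: [0.0, 0.8, -0.1]
gripper_width: 0.0
```

```bash
python3 look.py 13
```

```text
17.2333 [ 0.45555732 -0.36629417  0.14096187] [ 0.00470384  0.79801161 -0.11749622]
```

View pics/wrist13.png

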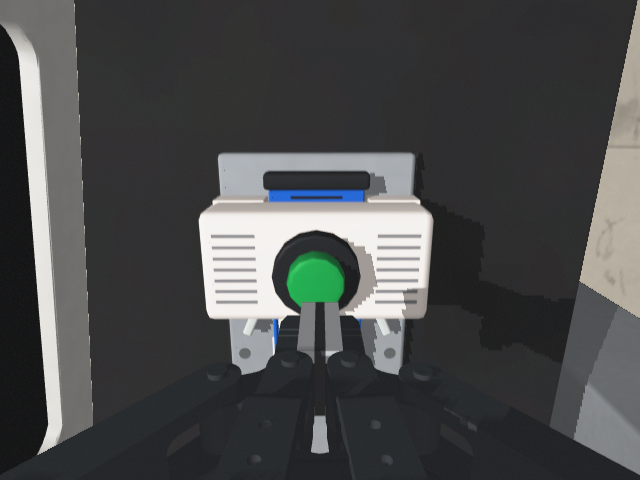

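View pics/side13.png

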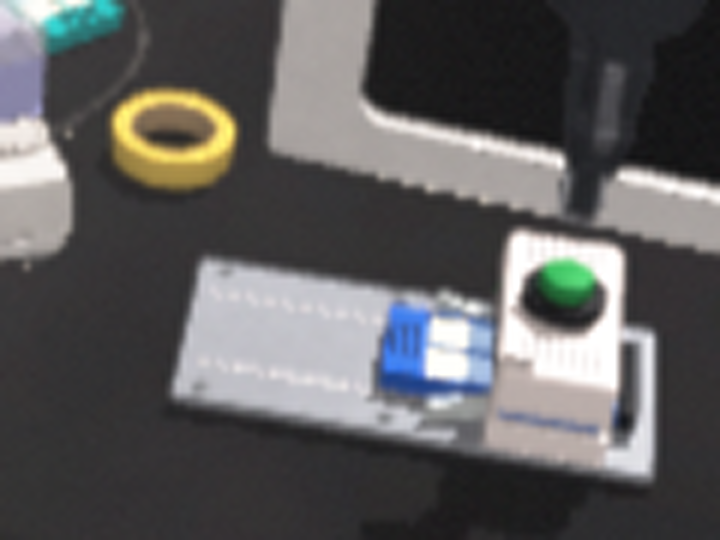

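>>> step_arm --dp '[[1.5, 0, -20], [1.5, 0, -38], [1.5, 0, -43], [1.5, 0, -45], [1.5, 0, -47], [1.5, 0, -47]]' --turn '[[0, 0, 0], [0, 0, 0], [0, 0, 0], [0, 0, 0], [0, 0, 0], [0, 0, 0]]' --grip '[0, 0, 0, 0, 0, 0]'

```text
time: 17.83
ee_pos: [0.4567, -0.3627, 0.0969]
tool_rot: [2.241, -2.201, -0.004]
ft_force: [-4.7, 4.9, 14.7]
gripper_width: 0.002
```

>>> step_arm --dp '[[0, 0, -1], [0, 0, -2], [0, 0, -3], [0, 0, -3]]' --turn '[[0, 0, 0], [0, 0, 0], [0, 0, 0], [0, 0, 0]]' --grip '[0, 0, 0, 0]'

```text
time: 18.17
ee_pos: [0.4568, -0.3628, 0.0966]
tool_rot: [2.241, -2.201, -0.002]
ft_force: [-9.0, 8.4, 30.8]
gripper_width: 0.002
```

>>> step_arm --dp '[[0, 0, -1], [0, 0, -2], [0, 0, -3], [0, 0, -3]]' --turn '[[0, 0, 0], [0, 0, 0], [0, 0, 0], [0, 0, 0]]' --grip '[0, 0, 0, 0]'

```text
time: 18.5
ee_pos: [0.4569, -0.3628, 0.0964]
tool_rot: [2.241, -2.201, -0.001]
ft_force: [-13.4, 12.2, 44.2]
gripper_width: -0.002
```

Force is higher than expected, so I'll back off and look.

>>> step_arm --dp '[[0, 0, 3], [0, 0, 5], [0, 0, 5]]' --turn '[[0, 0, 0], [0, 0, 0], [0, 0, 0]]' --grip '[0, 0, 0]'

```text
time: 18.75
ee_pos: [0.4567, -0.3627, 0.0968]
tool_rot: [2.241, -2.201, -0.002]
ft_force: [-5.7, 6.0, 19.3]
gripper_width: 0.003
```

```bash
python3 look.py 14
```

```text
18.75 [ 0.45674055 -0.36273357  0.09678911] [-5.6704944   6.03026448 19.29656675]
```

View pics/wrist14.png

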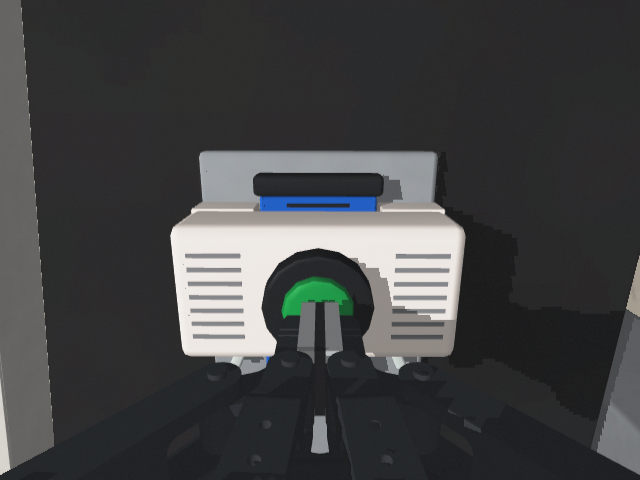

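View pics/side14.png

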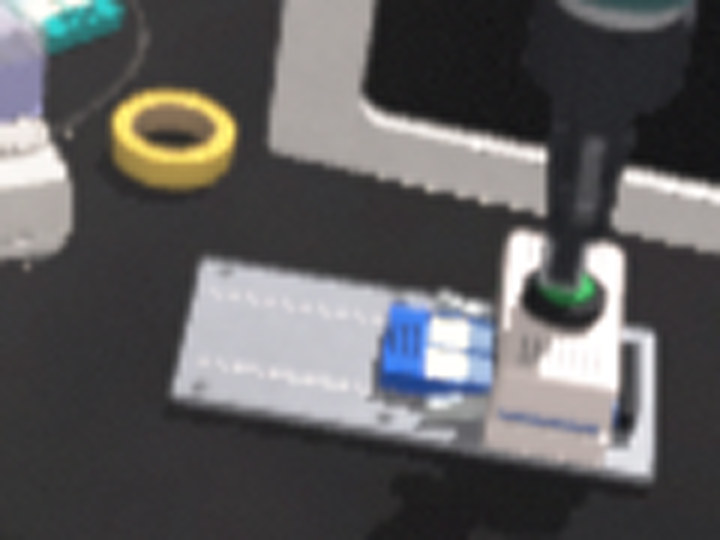

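```bash
python3 - <<'E'
from h import *
from scipy.optimize import least_squares
for k in("wrist13","side13","wrist14","top0","side0"):
    f=pickle.load(open(f"pics/{k}.pkl","rb"));p=f["pixels"];h=cv2.cvtColor(p,cv2.COLOR_RGB2HSV)
    m=cv2.inRange(h,(50,120,40),(75,255,255))
    bl=[b for b in blob(m>0)]; c,a,b=max(bl,key=lambda q:q[1]); ys,xs=np.where(b)
    print(k,c,a,"cols",xs.min(),xs.max(),"rows",ys.min(),ys.max())
    if k=="wrist13":
        # top boundary points of disk, above fingers
        up=[(x,ys[xs==x].min()) for x in range(xs.min()+2,xs.max()-1,2)]
        for z in(.07,.074,.078):
            W=np.array([ray(f,q,z)[:2] for q in up])*1000
            s=least_squares(lambda q:np.hypot(*(W-q[:2]).T)-q[2],[456,-366,14]);print(z,s.x.round(1),abs(s.fun).max().round(1))
    # cam
E
python3 -c "
import cv2
a=cv2.imread('pics/wrist13.png')[200:380,220:420];cv2.imwrite('pics/b13.png',cv2.resize(a,None,fx=4,fy=3.3,interpolation=2)[:600])
a=cv2.imread('pics/wrist14.png')[200:380,220:420];cv2.imwrite('pics/b14.png',cv2.resize(a,None,fx=4,fy=3.3,interpolation=2)[:600])"
```

```text
wrist13 [315.3, 278.4] 2525 cols 286 344 rows 251 306
0.07 [ 457.3 -364.3   14. ] 0.4
0.074 [ 457.2 -365.9   13.7] 0.4
0.078 [ 457.2 -367.4   13.4] 0.4
side13 [453.9, 276.8] 52 cols 450 458 rows 274 280
wrist14 [316.3, 295.6] 1780 cols 281 353 rows 276 318
top0 [474.1, 292.9] 94 cols 469 479 rows 288 298
side0 [453.9, 276.8] 52 cols 450 458 rows 274 280
```

View pics/b13.png

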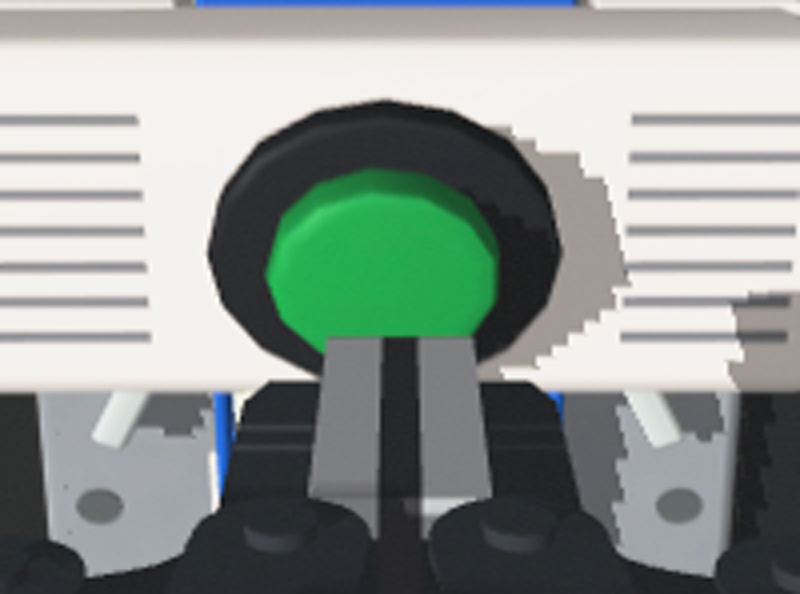

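View pics/b14.png

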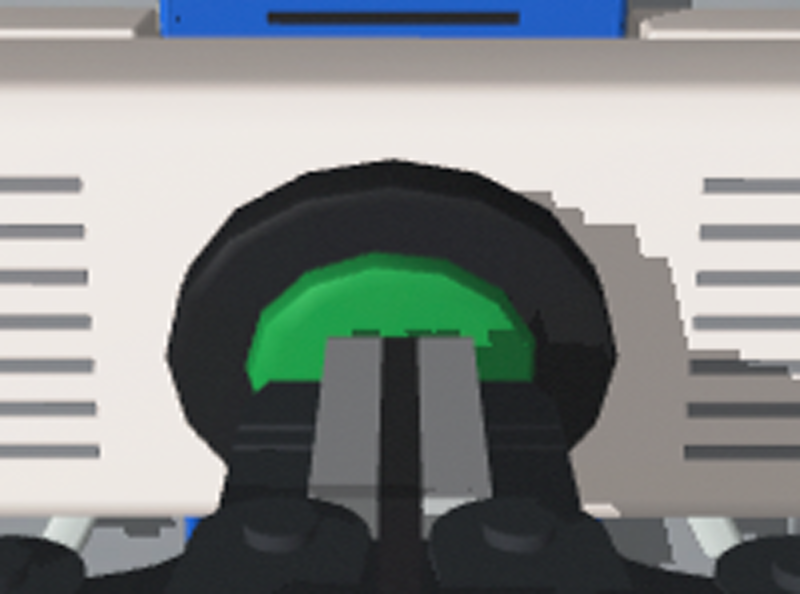

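```bash
python3 - <<'E'
from h import *
a=pickle.load(open("pics/wrist13.pkl","rb"));b=pickle.load(open("pics/wrist14.pkl","rb"))
def zy(f,uv,y):
    zs=np.linspace(.05,.1,501);ys=[ray(f,uv,z)[1] for z in zs];return zs[np.argmin(abs(np.array(ys)-y))]
for y in(-.378,-.379,-.380,-.381): print("button edge y",y,zy(a,(316,259),y),zy(b,(316,281),y))
for y in(-.386,-.388,-.390,-.392): print("housing far edge",y,zy(a,(316,235.8),y),zy(b,(316,257.6),y), "base", zy(a,(316,230.3),y),zy(b,(316,248.5),y))
E
```

```text
button edge y -0.378 0.0805 0.0728
button edge y -0.379 0.0835 0.07540000000000001
button edge y -0.38 0.08650000000000001 0.0779
button edge y -0.381 0.0895 0.0804
housing far edge -0.386 0.0694 0.06920000000000001 base 0.059000000000000004 0.057600000000000005
housing far edge -0.388 0.0767 0.0752 base 0.0666 0.0641
housing far edge -0.39 0.084 0.08120000000000001 base 0.0743 0.0706
housing far edge -0.392 0.0912 0.0872 base 0.082 0.077
```

The housing top is at about 72 mm. The button top was at about 83 mm at rest and is about 76–77 mm now, so the button is bottomed out and the fingertips are above the housing. I'll release it.

>>> step_arm --dp '[[0, 0, 6], [0, 0, 20], [0, 0, 50], [0, 0, 90], [0, 30, 110], [0, 60, 110], [0, 60, 110], [0, 60, 110]]' --turn '[[0, 0, 0], [0, 0, 0], [0, 0, 0], [0, 0, 0], [0, 0, 0], [0, 0, 0], [0, 0, 0], [0, 0, 0]]' --grip '[0, 0, 0, 0, 0, 0, 0, 0]'

```text
time: 19.52
ee_pos: [0.457, -0.3025, 0.2038]
tool_rot: [2.243, -2.2, -0.0]
ft_force: [-0.6, -0.5, 0.3]
gripper_width: -0.003
```

```bash
python3 look.py 15; python3 - <<'E'
from h import *
b=pickle.load(open("pics/wrist15.pkl","rb"));p=b["pixels"]
h=cv2.cvtColor(p,cv2.COLOR_RGB2HSV);m=cv2.inRange(h,(100,110,60),(130,255,255))>0
E
```

```text
19.5167 [ 0.457048   -0.30245175  0.20381776] [-0.61578342 -0.51798572  0.30475196]
```

View pics/wrist15.png

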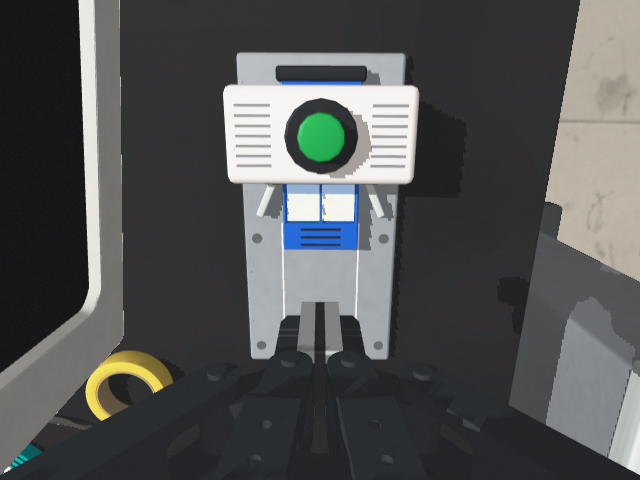

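View pics/side15.png

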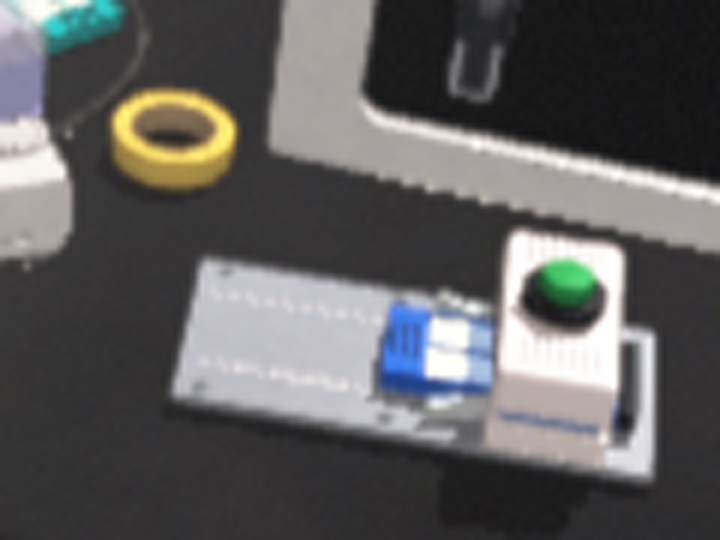

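```bash
python3 - <<'E'
from rig import r, imaging
from h import *
b=pickle.load(open("pics/wrist15.pkl","rb"));p=b["pixels"];h=cv2.cvtColor(p,cv2.COLOR_RGB2HSV);m=cv2.inRange(h,(100,110,60),(130,255,255))>0
R=ray(b,(321,np.where(m[:,321])[0].max()+.5),.024);D=ray(b,(319,np.where(p[300:400,270].astype(int).sum(1)>300)[0].max()+300.5),.01)
print("tray rear",R,"deck end",D,"rear scanner y",160-(D[1]-R[1])*1000)
f=imaging.grab_frame("top");cv2.imwrite("pics/top16.png",f["pixels"][:,:,::-1]);s=r.sense();print(s['time'],s['ft_force'])
a=cv2.imread("pics/top0.png").astype(int);c=cv2.imread("pics/top16.png").astype(int)
d=abs(a-c).sum(2)>90
for n,(u,v,w) in dict(jar=(263,216,20),bottle=(168,287,15),tape=(397,233,15)).items(): print(n,d[v-w:v+w,u-w:u+w].sum())
E
```

```text
tray rear [ 0.45521002 -0.2824796   0.024     ] deck end [ 0.4548931  -0.18020917  0.01      ] rear scanner y 57.72956769759959
19.6667 [-0.22541921  0.80557667  1.06334525]
jar 0
bottle 1
tape 0
```

View pics/top16.png

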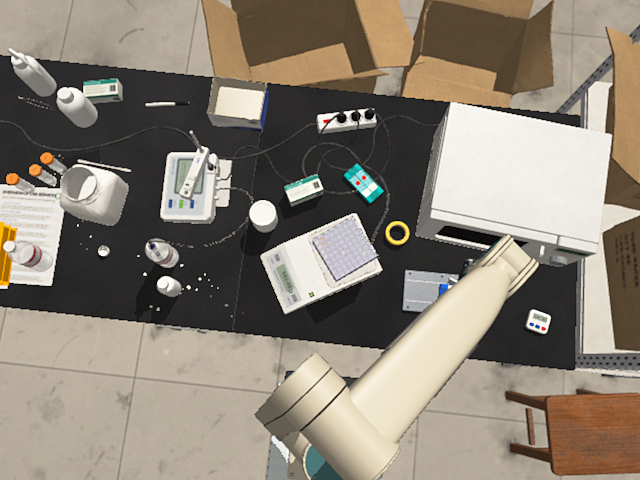

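```bash
python3 - <<'E'
from h import *
f=pickle.load(open("pics/wrist14.pkl","rb"));p=f["pixels"]
cv2.imwrite("pics/stop.png",cv2.resize(p[140:220,240:400],None,fx=5,fy=5,interpolation=0)[:,:,::-1])
for v in range(185,206): print(v,p[v,275],p[v,365],ray(f,(318,v),.024)[1].round(4))
E
```

```text
185 [42 42 43] [40 41 44] -0.4066
186 [41 43 44] [41 43 46] -0.4061
187 [39 40 43] [41 42 45] -0.4056
188 [40 41 43] [40 41 43] -0.4052
189 [39 40 43] [41 41 43] -0.4047
190 [41 41 45] [40 41 42] -0.4042
191 [38 38 42] [39 39 42] -0.4037
192 [38 40 43] [40 41 42] -0.4033
193 [38 38 39] [35 37 39] -0.4028
194 [34 35 36] [33 36 36] -0.4023
195 [30 35 46] [31 34 38] -0.4019
196 [ 27  54 103] [27 49 92] -0.4014
197 [ 29  81 169] [ 30  81 165] -0.4009
198 [ 32  92 192] [ 32  92 189] -0.4004
199 [ 33  94 194] [ 33  94 194] -0.4
200 [ 35  96 197] [ 35  95 197] -0.3995
201 [ 36  96 198] [ 34  94 195] -0.399
202 [ 35  96 198] [ 34  95 196] -0.3985
203 [ 35  96 198] [ 33  94 194] -0.3981
204 [ 33  95 197] [ 35  95 196] -0.3976
205 [ 35  96 198] [ 34  94 194] -0.3971
```

View pics/stop.png

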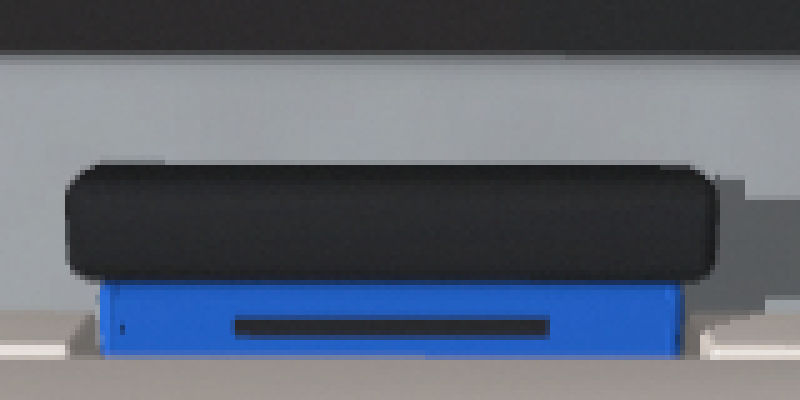

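The tray's leading edge meets the end stop with no visible gap, and it sits square. The arm is clear and the button has sprung back, so I'm handing the job in.

```bash
python3 -c "
from rig import r
print(r.sign_off())"
```

```text
the job is handed in; nothing more can be done
None
```

I handed the job in at about 19.7 s of the 61 s allowed. The blue tray is home against the black end stop, and the green button was pressed fully down and released after that.

- **Tray:** I gripped the tray across its width, carried it over the balance and set it flat on the deck in line with the tunnel. After letting go, I pushed it in from behind with shut fingers. It stopped where expected, and pushing with up to 9.7 N moved it no further. The close-up shows its leading edge square on the stop with no visible gap.
- **Button:** It bottomed out about 6–8 mm below its rest height and had sprung back when I looked again.
- **Other items:** The top view shows the jar, the bottle and the tape roll unmoved, and the arm is clear of everything.

**Checks that disagreed:**
- **Press force:** The press was harder than intended, briefly about 44 N downwards (48 N in all). It came through the fingertips and stayed under the 120 N wrist limit. It is above the 40 N limit for the arm or gripper body, which I took not to cover the fingertips.
- **Tray rear position:** A last estimate, from a partly hidden deck edge, gave y = 57.7 mm, against about 54 mm from the earlier measurement and 55 mm nominal. I relied on the contact force and the close-up of the stop instead.

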